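Set up a hands-free scan on the packing bench

TASK

Set the parcel up for a hands-free scan: put the cordless scanner into its ring holder at the end of the backstop, handle first down through the ring until its head rests on the ring, window looking straight along the front of the backstop to where the parcel goes, and slide the labelled carton flat up against the backstop with its label facing the window from about a hand's breadth (10 cm) away. Do not let the scanner fall, let go of both, and leave the other things on the bench where they are.

Things in the scene. Friction and masses are not known exactly. Their poses are not given: they have to be found in the camera images.
- station: Scan station screwed to the bench: a backstop and, at its left end, a dark steel post 115 mm high with an arm that holds a level ring out on the robot's side. Origin on the bench exactly below the ring's centre; x points squarely to the backstop, away from the robot, y along it to the left, z up. Post at x = 71 to 91 mm, y = -12 to +12 mm. Turned on the bench by up to 0.1 rad.
- backstop (a point): Aluminium angle, 430 mm long, 50 mm high. This point: on the bench at its front face (the robot's side), level with where the parcel belongs: station x = +65 mm, y = -253 mm. The front face is the plane station x = +65 mm, from y = +15 to -415 mm. The parcel belongs against it, right of the ring. Axes as the station's.
- ring_top (a point): Centre of the holder ring, at the level of its top face, 115 mm above the bench. The ring's hole is 56 mm across, its outside 70 mm, its height 12 mm. Axes as the station's.
- scanner: Cordless hand scanner, 0.24 kg (varies): grey head on a black handle, at first standing upright on the handle's foot. Origin at the foot's centre; z up the handle, x the way the window looks. Handle 46 mm (x) by 34 mm (y), from 76 to 90 mm up widening to a round neck 49 mm across, which centres it in the ring. When seated the origin is 15 mm above the bench.
- scanner_head (a point): Middle of the head's body, on the handle's axis, 132 mm above the foot: grip here across y. The body's flat upright sides are 56 mm apart (y), from 108 to 154 mm up, x = -30 to +30 mm. Below it, 100 to 108 mm up, a rubber skirt 86 mm (x) by 68 mm (y), too wide for the ring. The nose slopes forward and down to x = 78 mm. Axes as the scanner's.
- scanner_shoulder (a point): On the handle's axis at the flat underside of the head's skirt, 100 mm above the foot; when seated it coincides with ring_top (within about 4 mm sideways). The dark window in the nose is 78 mm ahead of the handle's axis (x = 78 mm), 107 mm above the foot, facing forward and somewhat down.
- carton: The parcel: closed brown carton, 130 (x) by 150 (y) by 105 mm high, 0.6 kg (varies), too wide to grasp; slides when pushed with 2 to 8 N. Origin at the centre of its underside, z up; label on its +y end. Starts right of its place and nearer the robot, the label end turned to the left (station +y) within 0.4 rad. Flat against the backstop its origin is at station x = 0.
- carton_label (a point): Centre of the white label with bars, 75 mm from the carton's origin along its y, 48 mm up; the label folds over the top edge and also shows as a white strip, 96 by 36 mm, on top at that end. Axes as the carton's.
- tape_roll: Leave it where it lies: roll of parcel tape lying flat, 108 mm across, 48 mm high. Origin at the centre of its underside, z up.
- stapler: Leave it where it lies: black desk stapler, 140 x 34 x 46 mm, lying upright on its base. Origin at the centre of its underside, z up.
- runner: Leave it where it lies: steel drawer runner lying flat, 400 mm long, 42 mm wide, 13 mm high, beyond the backstop. Origin at the centre of its underside, z up.
- hinge_box: Leave it where it lies: small plain carton without label, 100 x 130 x 60 mm, at the right. Origin at the centre of its underside, z up.
- cutter: Leave it where it lies: grey box cutter lying flat, 175 mm long, 22 mm wide, 17 mm high, at the right. Origin at the centre of its underside, z up.
- hinge: Leave it where it lies: steel cabinet hinge lying flat, about 95 mm long, 19 mm high, at the far left. Origin at the centre of its underside cup, z up.
Not all that is in view belongs to the job. Leave any orange look-alike of the scanner alone.

How it is judged:
By the outcome, as a careful person would: the job done as asked, in the order asked, and still so for the second after the job is handed in, with the robot touching nothing.
It also fails if it takes over 72 s, if anything falls off the work surface, if the arm or the gripper's body presses on something with over 40 N, if the wrist force passes 120 N, or if a joint passes its speed limit or range.

ROBOT

A 6-joint arm with a two-finger parallel gripper is mounted at the origin on the work surface. World frame = base frame: x ahead of the robot, y to its left, z up, the work surface at z = 0. Lengths are in m, angles in degrees, forces in N, time in s.
With the tool pointing down it reaches from about 0.25 to 0.775 m from the base axis. Payload 4 kg.
Tool frame: the origin (TCP) lies on the centre line of the jaws, within the pads' length; the fingertips stand 25 mm ahead of it and the grasp point (between the pads) lies 6 mm ahead of it (bot.tips_ahead is the distance from the TCP to the fingertips, in m); z points along the fingers, y is the line along which they close (so a half turn about z gives the same grasp; the last joint's range is limited). The gripper opens to 94 mm and grips with 3 to 60 N. Pads are 16 mm wide; open, the fingers measure 119 mm over their backs; the gripper's body (75 mm by 177 mm) begins 78 mm behind the grasp point.
Start: joints at [-74.032, 4.996, 78.535, -0, 96.463, -5.907], TCP at [0.205, -0.51, 0.231] pointing down, gripper open.
Joint ranges: [-177.83, 177.83], [-43.37, 116.18], [15.69, 146.23], [-61.86, 241.86], [9.47, 152.12], [-147.06, 147.06]. Speed limits (degrees/s): [159.86, 159.86, 180, 180, 180, 180].

INTERFACE

Orientations are given as [roll, pitch, yaw] about the fixed x, y, z axes, in that order (R = Rz(yaw) Ry(pitch) Rx(roll)).
In Python, from cell import bot, open_gripper, close, kin, vision, workorder, read_t, read_joint_pos, read_dq, read_effort, read_position, read_ee_rot, read_wrist_force, read_moment, read_finger_gap, read_grasp_force gives the robot as it stands. Calls block until the motion is done:
- bot.move_to(position, orientation): joint-space move of the TCP to a pose.
- bot.movel(position, orientation=None, velocity=0.15): straight line of the TCP; orientation=None keeps the orientation; velocity is the mean speed in m/s.
- bot.move_joints(angles): joint-space move.
- open_gripper() and close(): open the fingers fully, or close them until they stop; the grip force is fixed at half the most.
- bot.wait(seconds).
- kin.ik(position, orientation): joint angles nearest the present ones, or None.
- vision.snapshot(name): name is "side" or "top"; returns (picture, depth): 480x640x3 uint8, red, green, blue; 480x640 float32, m along the optical axis (not along the pixel's ray), 0 where there is no reading.
- vision.camera_model(name): a dict with "fx", "fy", "cx", "cy" (pixels), "view" (4x4, takes a point from world to camera coordinates). Camera axes: x right, y down, z forward; pixel columns grow to the right and rows downward; lengths in m; the calibration is good to about 2 mm. A picture is of the moment at which its call begins. camera_model takes no time and is no camera call.
A pose or a line that the arm cannot do raises bot.Unreachable and nothing moves.
- workorder.job_done(): hands the job in; it is judged then, once.
Readings, each from a call of its own:
- read_t(): time.
- read_joint_pos(): joint angles.
- read_dq(): joint speeds.
- read_effort(): joint torques, N m.
- read_position(): TCP position.
- read_ee_rot(): TCP orientation.
- read_wrist_force(): force on the tool from outside, world axes, zero at the start.
- read_moment(): the same for the moment, N m.
- read_finger_gap(): opening from 0.0 (shut) to 1.0 (fully open).
- read_grasp_force(): force on a finger pad.
Only numpy, scipy, OpenCV 4.12 (cv2) and the standard library are available. Lean on these libraries where they do the work, as an engineer would, in place of code of your own. Each camera call takes 0.05 s, during which the arm holds its last target. There are 200 camera calls.

## Working session

There is one attempt and no reset: what is moved stays moved. The work goes in short steps, each a Python script; the robot and the scene stay as the last script left them, time stands still between calls to the robot, and variables do not carry over. Pictures are saved under pics/ and viewed, at most 10 in all, crops included, and the job is handed in when it is done.

```bash
mkdir -p pics; ls; cat > h.py <<'E'
import numpy as np, cv2
from cell import *
def world(name, depth):
    m=vision.camera_model(name); v,u=np.mgrid[0:480,0:640]
    P=np.stack([(u-m["cx"])/m["fx"]*depth,(v-m["cy"])/m["fy"]*depth,depth,np.ones_like(depth)],-1)
    return (P@np.linalg.inv(m["view"]).T)[...,:3]
def proj(name,p):
    m=vision.camera_model(name); c=m["view"]@np.append(p,1)
    return m["fx"]*c[0]/c[2]+m["cx"], m["fy"]*c[1]/c[2]+m["cy"]
def save(f,im): cv2.imwrite("pics/"+f,cv2.cvtColor(im,cv2.COLOR_RGB2BGR))
E
python3 - <<'E'
from h import *
for n in("top","side"):
    im,d=vision.snapshot(n); save(n+"0.png",im); np.savez("/tmp/"+n+"0.npz",im=im,d=d)
    print(n,{k:np.round(v,3).tolist() for k,v in vision.camera_model(n).items()})
E
```

```text
pics
top {'fx': 562.803, 'fy': 562.803, 'cx': 322.315, 'cy': 233.309, 'view': [[-0.024, -0.999, -0.027, 0.03], [-0.996, 0.027, -0.086, 0.512], [0.087, 0.025, -0.996, 1.362], [0.0, 0.0, 0.0, 1.0]]}
side {'fx': 524.789, 'fy': 524.789, 'cx': 320.479, 'cy': 247.982, 'view': [[-0.878, -0.477, -0.022, 0.459], [-0.299, 0.584, -0.754, 0.233], [0.373, -0.656, -0.656, 1.377], [0.0, 0.0, 0.0, 1.0]]}
```

View pics/top0.png

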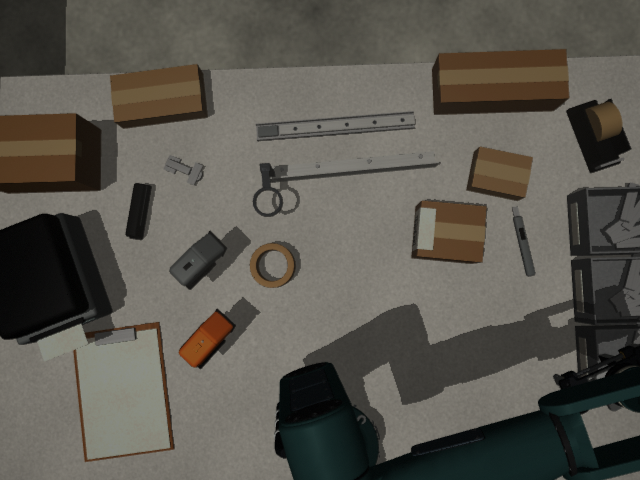

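View pics/side0.png

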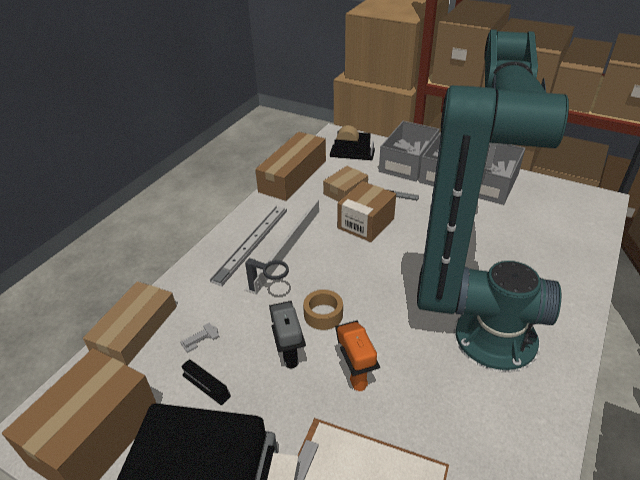

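Top view: the backstop runs from (270,178) to (440,163) with the ring at (267,202), the carton is at (450,232) with its label strip at (426,229), and the tape is at (272,265). There are two scanner candidates: the grey one at (198,260) and the orange one at (207,338). The grey head on a black handle fits the description, and the orange one is the look-alike. I'll confirm with a crop and take numbers.

```bash
python3 - <<'E'
from h import *
D={n:np.load(f"/tmp/{n}0.npz") for n in("top","side")}
a=cv2.resize(D["top"]["im"][210:310,150:250],(400,400),interpolation=3)
b=cv2.resize(D["side"]["im"][285:385,240:340],(400,400),interpolation=3)
save("crop.png",np.hstack([a,b]))
for n in D:
    W=world(n,D[n]["d"]); D[n+"W"]=W
W=D["topW"]; v,u=np.mgrid[0:480,0:640]
def box(u0,u1,v0,v1,z0,z1): 
    m=(u>=u0)&(u<u1)&(v>=v0)&(v<v1)&(W[...,2]>z0)&(W[...,2]<z1); return W[m]
def rect(P,s): 
    r=cv2.minAreaRect((P[:,:2]*1000).astype(np.float32)); print(s,len(P),"c",np.round(r[0],1),"size",np.round(r[1],1),"ang",round(r[2],1),"z",np.percentile(P[:,2],[5,50,95]).round(3))
r=box(245,290,184,222,.10,.13); rect(r,"ring")
A=np.c_[2*r[:,:2],np.ones(len(r))]; s=np.linalg.lstsq(A,(r[:,:2]**2).sum(1),rcond=None)[0]; print("circle",s[:2],np.sqrt(s[2]+s[0]**2+s[1]**2))
rect(box(240,300,155,222,.10,.13),"ring+arm+post")
rect(box(278,450,140,190,.035,.06),"stop top")
rect(box(400,500,190,275,.09,.12),"carton")
p=box(400,500,190,275,.09,.12)
im=D["top"]["im"]; m=(u>=400)&(u<500)&(v>=190)&(v<275)&(W[...,2]>.09)&(im.min(-1)>120); rect(W[m],"label")
for z in(.10,.115,.13,.145,.155): rect(box(160,240,225,300,z,.2),"scan>%g"%z)
rect(box(240,305,235,292,.03,.06),"tape")
W=D["sideW"]
for z in(.10,.12,.145,.15): rect(box(262,310,290,360,z,.2),"side scan>%g"%z)
rect(box(255,295,255,285,.10,.13),"side ring")
rect(box(335,400,175,245,.09,.12),"side carton")
rect(box(265,325,195,265,.038,.06),"side stop")
E
```

```text
Traceback (most recent call last):
RuntimeError: dictionary changed size during iteration
```

View pics/crop.png

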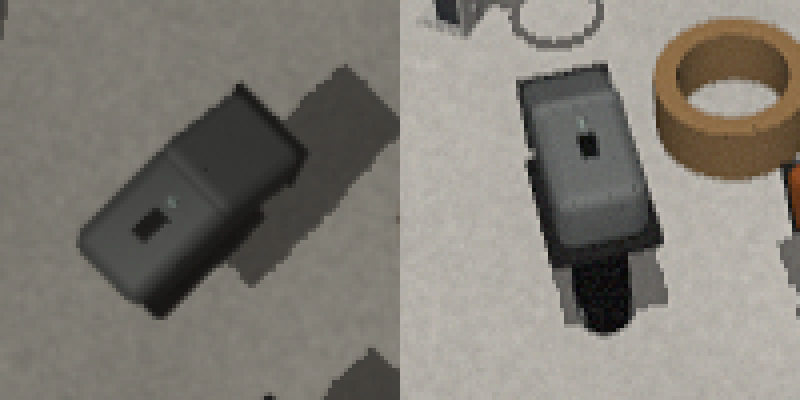

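The crop confirms the grey head on a black handle. Its dark sloping nose points to the upper right in the top view, which is +x,-y in the world. I'll fix the script slip and get the numbers.

```bash
cat > meas.py <<'E'
from h import *
v,u=np.mgrid[0:480,0:640]
def box(W,u0,u1,v0,v1,z0,z1):
    return W[(u>=u0)&(u<u1)&(v>=v0)&(v<v1)&(W[...,2]>z0)&(W[...,2]<z1)]
def rect(P,s):
    r=cv2.minAreaRect((P[:,:2]*1000).astype(np.float32)); print(s,len(P),"c",np.round(r[0],1),"size",np.round(r[1],1),"ang",round(r[2],1),"z",np.percentile(P[:,2],[5,50,95]).round(3))
def circ(r):
    s=np.linalg.lstsq(np.c_[2*r[:,:2],np.ones(len(r))],(r[:,:2]**2).sum(1),rcond=None)[0]; print("circle",s[:2].round(4),np.sqrt(s[2]+s[0]**2+s[1]**2).round(4))
E
python3 - <<'E'
from meas import *
D={n:np.load(f"/tmp/{n}0.npz") for n in("top","side")}
W=world("top",D["top"]["d"])
r=box(W,245,290,184,222,.10,.13); rect(r,"ring"); circ(r)
rect(box(W,240,300,155,222,.10,.13),"ring+post")
s=box(W,278,450,140,190,.04,.06); rect(s,"stop top"); print(np.degrees(np.arctan(np.polyfit(s[:,1],s[:,0],1)[0])), s[:,1].min(),s[:,1].max())
rect(box(W,400,500,190,275,.09,.12),"carton")
im=D["top"]["im"]; m=(u>=400)&(u<500)&(v>=190)&(v<275)&(W[...,2]>.09)&(im.min(-1)>120); rect(W[m],"label")
for z in(.10,.115,.13,.145,.15): rect(box(W,160,240,225,300,z,.2),"scan>%g"%z)
rect(box(W,240,305,235,292,.03,.06),"tape")
rect(box(W,460,540,140,202,.03,.09),"hbox")
W=world("side",D["side"]["d"])
for z in(.10,.12,.145,.15): rect(box(W,262,310,290,360,z,.2),"side scan>%g"%z)
r=box(W,258,292,257,285,.105,.13);rect(r,"side ring"); circ(r)
rect(box(W,335,400,175,245,.09,.12),"side carton")
s=box(W,285,325,195,265,.035,.06); rect(s,"side stop"); print(np.degrees(np.arctan(np.polyfit(s[:,1],s[:,0],1)[0])))
E
```

```text
ring 311 c [582.4 140.3] size [69.9 68.9] ang 46.3 z [0.108 0.115 0.12 ]
circle [0.5828 0.1396] 0.032
ring+post 502 c [608.  148.5] size [123.6  68.7] ang 18.4 z [0.108 0.114 0.119]
stop top 397 c [663.3 -73.7] size [  6. 391.] ang 3.8 z [0.042 0.05  0.055]
-3.745507112580169 -0.26885501120738126 0.12141986076512823
carton 3772 c [ 503.1 -281.8] size [152.5 130.6] ang 83.0 z [0.102 0.106 0.111]
label 596 c [ 449.7 -151.2] size [ 83.6 278.7] ang 40.1 z [0.103 0.107 0.111]
scan>0.1 1669 c [449.8 297.4] size [ 64.1 130.7] ang 42.6 z [0.109 0.151 0.158]
scan>0.115 1509 c [452.6 298.8] size [ 58.2 129. ] ang 42.6 z [0.128 0.151 0.158]
scan>0.13 1395 c [452.5 298.8] size [ 58.1 129. ] ang 42.5 z [0.133 0.152 0.158]
scan>0.145 1040 c [445.  305.7] size [ 56.5 107.8] ang 42.7 z [0.147 0.153 0.158]
scan>0.15 876 c [443.6 307.8] size [54.5 97.5] ang 43.9 z [0.151 0.154 0.159]
tape 847 c [437.2 139.6] size [106.9 106.6] ang 89.2 z [0.041 0.048 0.054]
hbox 2482 c [ 645.9 -417.9] size [132.8 102.4] ang 75.7 z [0.047 0.061 0.066]
side scan>0.1 1283 c [452.9 300. ] size [ 67.8 136.9] ang 43.6 z [0.106 0.148 0.156]
side scan>0.12 1016 c [453.2 299.6] size [ 56.6 135.8] ang 43.7 z [0.125 0.151 0.156]
side scan>0.145 704 c [442.  311.1] size [ 55.8 101.1] ang 43.7 z [0.147 0.153 0.157]
side scan>0.15 581 c [440.1 313.4] size [52.6 90.7] ang 43.6 z [0.151 0.154 0.157]
side ring 274 c [587.8 143.8] size [79.2 77.7] ang 40.4 z [0.106 0.113 0.118]
circle [0.5876 0.1429] 0.0339
side carton 1331 c [ 503.7 -280.4] size [163.8 134. ] ang 83.5 z [0.094 0.105 0.109]
side stop 193 c [ 668.1 -147.5] size [ 11.1 248.7] ang 3.2 z [0.036 0.046 0.052]
-3.796969490641455
```

```bash
python3 - <<'E'
from meas import *
D=np.load("/tmp/side0.npz"); W=world("side",D["d"]); T=np.load("/tmp/top0.npz"); WT=world("top",T["d"])
a=np.radians(-46.9); c,s=np.cos(a),np.sin(a); ax=np.array([.4435,.309])
f=lambda P: np.c_[(P[:,:2]-ax)@np.array([[c,-s],[s,c]]),P[:,2]]
for n,P in(("side",box(W,262,320,285,375,.015,.2)),("top",box(WT,160,240,225,300,.015,.2))):
    Q=f(P); Q=Q[(abs(Q[:,0])<.1)&(abs(Q[:,1])<.05)]
    for z0,z1 in((.02,.045),(.045,.07),(.1,.108),(.112,.13),(.13,.145),(.148,.17)):
        q=Q[(Q[:,2]>z0)&(Q[:,2]<z1)]
        if len(q)>5: print(n,z0,len(q),"x",np.percentile(q[:,0]*1e3,[2,25,50,75,98]).round(1),"y",np.percentile(q[:,1]*1e3,[2,50,98]).round(1))
for y in(-46.9,133.1):
    print(y,[np.round(x,0) if x is not None else None for x in (kin.ik([.4435,.309,.14],[180,0,y]),kin.ik([.583,.14,.155],[180,0,y-39.35]),kin.ik([.583,.14,.28],[180,0,y-39.35]))])
for y in(3.75,93.75,183.75,-86.25): print(y,kin.ik([.49,-.40,.065],[180,0,y]),kin.ik([.42,-.11,.065],[180,0,y]))
try: bot.move_to([.4435,.309,.25],[180,0,-46.9])
except bot.Unreachable as e: print("no",e); bot.move_to([.4435,.309,.25],[180,0,133.1])
print(read_t(),read_position(),read_ee_rot())
E
```

```text
side 0.02 90 x [-34.7 -31.6 -29.8 -26.   -7.7] y [-15.4   3.   17.4]
side 0.045 81 x [-34.7 -31.6 -29.8 -27.2 -21.4] y [-13.9   2.6  16. ]
side 0.1 136 x [-53.6 -51.2 -44.  -25.8  52. ] y [-33.1  16.1  34.3]
side 0.112 147 x [-51.4 -49.3 -46.8  70.1  79.8] y [-25.5   7.   29. ]
side 0.13 199 x [-51.9 -49.  -44.7  52.1  69.7] y [-26.    4.1  28.6]
side 0.148 637 x [-48.3 -30.3  -8.1  13.9  37.7] y [-24.2   1.2  26. ]
top 0.1 69 x [-50.7 -24.7  -2.   15.9  60.6] y [-34.5 -31.1 -25.6]
top 0.112 133 x [-37.9  13.7  66.4  73.2  77.6] y [-32.2 -27.2  26.2]
top 0.13 355 x [-44.4  46.7  56.6  64.7  76.3] y [-28.6  -6.5  27. ]
top 0.148 956 x [-45.4 -24.   -1.2  21.5  43.2] y [-26.5  -1.5  24.3]
-46.9 [None, None, None]
133.1 [array([ 29.,   6.,  88.,   0.,  86., -14.]), array([ 8., 13., 78., -0., 89.,  4.]), array([  8.,  11.,  66.,  -0., 103.,   4.])]
3.75 [-4.43594399e+01  2.01074983e+01  7.96077742e+01 -2.54444375e-14
  8.02847275e+01  4.18905601e+01] [-2.21670735e+01 -4.37887189e+00  1.07268454e+02 -2.54444375e-14
  7.71104183e+01  6.40829265e+01]
93.75 [-44.35943993  20.10749832  79.60777419   0.          80.2847275
 -48.10943993] [-22.16707348  -4.37887189 107.26845357   0.          77.11041832
 -25.91707348]
183.75 [ -44.35943993   20.10749832   79.60777419    0.           80.2847275
 -138.10943993] [ -22.16707348   -4.37887189  107.26845357    0.           77.11041832
 -115.91707348]
-86.25 [-4.43594399e+01  2.01074983e+01  7.96077742e+01 -2.54444375e-14
  8.02847275e+01  1.31890560e+02] None
no the arm cannot take that pose within its joint ranges
3.0917 [0.44393646 0.30836166 0.2499295 ] [-1.79989431e+02  1.17782302e-02  1.33022852e+02]
```

```bash
python3 - <<'E'
from meas import *
o=[180,0,133.1]
bot.movel([.4394,.3134,.20],o); bot.movel([.4394,.3134,.140],velocity=.06)
print("wf",np.round(read_wrist_force(),1))
close(); bot.wait(.2); print("gap",read_finger_gap()*94,"F",read_grasp_force())
bot.movel([.4394,.3134,.28],velocity=.12)
print("gap",read_finger_gap()*94,"F",read_grasp_force(),np.round(read_wrist_force(),1))
bot.move_to([.43,.25,.30],[180,0,29.6]); bot.wait(.3)
p=np.array(read_position()); print(p,read_ee_rot(),read_t())
im,d=vision.snapshot("side"); np.savez("/tmp/hold.npz",im=im,d=d,p=p)
q=proj("side",p-[0,0,.09]); print(q)
u0,v0=int(q[0])-90,int(q[1])-90; print(u0,v0)
save("hold.png",cv2.resize(im[v0:v0+180,u0:u0+180],(600,600),interpolation=2))
E
```

```text
wf [-0.1 -0.   0.1]
gap 56.166472362284274 F 29.94803935289383
gap 55.9124903084677 F 29.94261860847473 [ 0.   0.5 -3.2]
[0.42997937 0.25008712 0.29990435] [-1.79997506e+02  1.01270345e-02  2.96155074e+01] 8.725
(np.float64(302.30824288022967), np.float64(286.99075921951754))
212 196
```

View pics/hold.png

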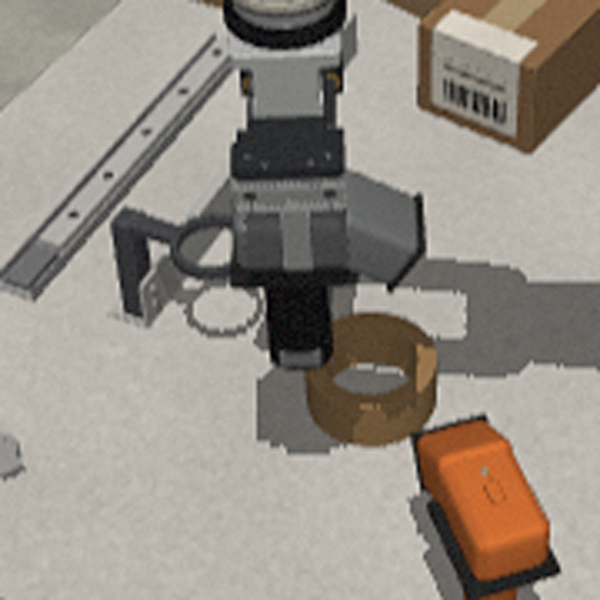

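The scanner is held side-on. The handle spans crop columns 267–332, image column about 302, nearly straight under the finger at crop column 297. I'll refine that numerically and carry it over the ring for a look.

```bash
python3 - <<'E'
from meas import *
h=np.load("/tmp/hold.npz"); im=h["im"].astype(int); p=h["p"]; d=h["d"]; W=world("side",d)
m=vision.camera_model("side")
R=np.array([np.cos(np.radians(209.6)),np.sin(np.radians(209.6)),0]) # scanner x
for z in(.05,.06,.075):   # height above foot; foot at p.z-.140
    c=p-[0,0,.140-z]; uu,vv=proj("side",c); r=int(round(vv))
    row=[k for k in range(int(uu)-16,int(uu)+17) if im[r,k].max()<45]
    du=(proj("side",c+.01*R)[0]-uu)/10
    print(z,"row",r,"u",uu.round(1),"dark",row[0]-.5,row[-1]+.5,"off mm",((row[0]+row[-1])/2-uu)/du,"width",(row[-1]-row[0]+1)/abs(du))
# hover above ring
th=3.75; o=[180,0,90+th]
bot.move_to([.583,.140,.285],o); bot.wait(.4)
p=np.array(read_position()); print(p,read_ee_rot(),read_t())
im,d=vision.snapshot("side"); np.savez("/tmp/hov.npz",im=im,d=d,p=p)
it,dt=vision.snapshot("top"); np.savez("/tmp/hovt.npz",im=it,d=dt,p=p)
q=proj("side",np.array([.583,.14,.15])); u0,v0=int(q[0])-60,int(q[1])-60; print(u0,v0)
save("hov.png",cv2.resize(im[v0:v0+120,u0:u0+120],(600,600),interpolation=2))
# image-based ring centre in first frames, projected with prior estimate
for n in("top","side"): print(n,proj(n,np.array([.583,.14,.115])))
for n in("top","side"):
    I=np.load(f"/tmp/{n}0.npz")["im"]; 
    q=proj(n,np.array([.583,.14,.115])); print(n); 
    for k in(0,): a,b=int(round(q[0])),int(round(q[1])); print(" row",b,I[b,a-26:a+27].max(-1).tolist()); print(" col",a,I[b-26:b+27,a].max(-1).tolist())
E
```

```text
0.05 row 287 u 302.3 dark 291.5 310.5 off mm -3.08011424064926 width 44.73341415170706
0.06 row 284 u 302.1 dark 291.5 309.5 off mm -3.791446542229955 width 42.15389122126516
0.075 row 279 u 301.8 dark 284.5 317.5 off mm -1.9310914499627125 width 76.66301894784196
[0.58284692 0.14022953 0.28516612] [ 1.79986315e+02 -1.10673741e-03  9.37679660e+01] 10.4333
214 198
top (np.float64(267.29381128693643), np.float64(200.90138605418963))
side (np.float64(275.3876603055325), np.float64(267.58981558863326))
top
 row 201 [129, 129, 128, 127, 128, 125, 126, 126, 130, 130, 124, 92, 43, 41, 47, 96, 124, 127, 130, 128, 127, 125, 125, 128, 129, 128, 128, 132, 128, 125, 118, 68, 67, 67, 82, 128, 128, 121, 88, 45, 41, 58, 123, 128, 130, 130, 130, 131, 131, 131, 130, 129, 130]
 col 267 [43, 43, 43, 43, 44, 45, 44, 44, 46, 45, 45, 44, 43, 45, 46, 82, 126, 125, 121, 123, 127, 130, 128, 124, 126, 128, 128, 125, 127, 125, 126, 129, 127, 124, 123, 126, 129, 124, 94, 43, 45, 60, 127, 123, 126, 128, 127, 129, 128, 126, 123, 120, 121]
side
 row 268 [53, 49, 49, 43, 36, 39, 36, 112, 153, 138, 111, 62, 52, 42, 68, 65, 44, 43, 87, 101, 94, 99, 94, 93, 93, 93, 89, 160, 187, 180, 179, 179, 180, 178, 177, 188, 153, 60, 62, 93, 188, 176, 174, 183, 178, 179, 174, 176, 176, 177, 177, 174, 179]
 col 275 [176, 177, 179, 175, 177, 178, 178, 176, 175, 167, 170, 173, 172, 142, 95, 89, 94, 85, 63, 56, 53, 47, 77, 96, 91, 93, 89, 132, 176, 185, 181, 181, 181, 146, 78, 61, 49, 51, 85, 99, 152, 186, 183, 181, 179, 181, 182, 180, 185, 182, 180, 183, 144]
```

View pics/hov.png

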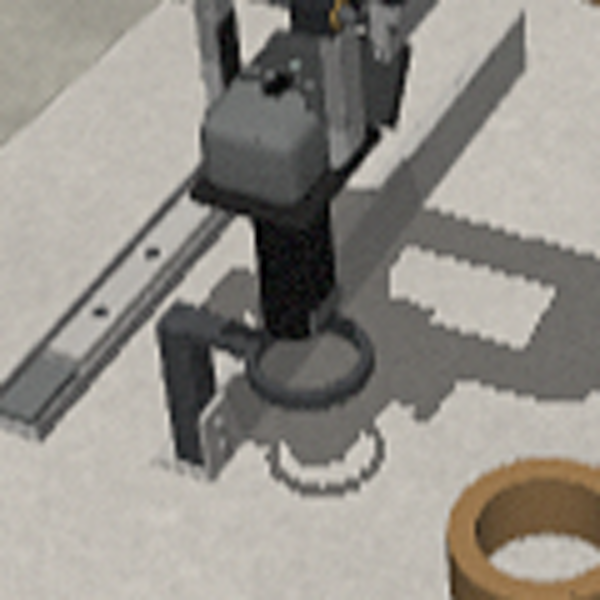

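The foot hangs about 30 mm above the ring. The handle foot is near crop (297,325), the ring centre near (311,360), and the handle sits about 3 mm to the image left of it. I'll correct by about (-1.3, -2.2) mm and lower with a force watch.

```bash
python3 - <<'E'
from meas import *
x,y=.5817,.1380
bot.movel([x,y,.262],velocity=.08); bot.wait(.2); f0=np.array(read_wrist_force()); print(f0.round(2))
z=.262; log=[]
while z>.1535:
    z-=.010 if z>.172 else .002
    bot.movel([x,y,z],velocity=.07 if z>.17 else .04); f=np.array(read_wrist_force())-f0; log.append((round(z,4),f.round(1).tolist()))
    if f[2]>4 or np.hypot(*f[:2])>6: break
print(log[-9:],read_position(),read_t())
im,d=vision.snapshot("side")
q=proj("side",np.array([.583,.14,.13])); u0,v0=int(q[0])-60,int(q[1])-60
save("ins.png",cv2.resize(im[v0:v0+120,u0:u0+120],(600,600),interpolation=2))
E
```

```text
[-0.84  0.3  -2.88]
[(0.17, [1.3, 0.2, -0.3]), (0.168, [0.6, -0.0, -0.0]), (0.166, [0.4, -0.4, 0.3]), (0.164, [1.2, -0.8, 0.8]), (0.162, [1.8, -0.7, 0.2]), (0.16, [1.7, -0.3, -0.0]), (0.158, [0.5, -0.7, 0.0]), (0.156, [1.0, 0.5, -0.3]), (0.154, [0.3, -0.2, 4.4])] [0.58209102 0.13800111 0.15489466] 16.05
```

View pics/ins.png

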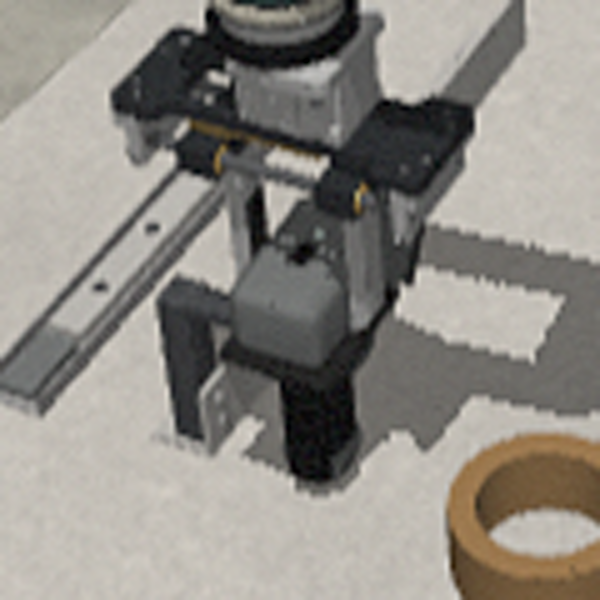

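The scanner is seated: the skirt rests on the ring at crop (300,355), the handle hangs below it at (320,430), and contact came at TCP z = 0.155 as predicted. I'll release it and push the carton along +y with both fingertips.

```bash
cat >> h.py <<'E'
TH=np.radians(3.75); RING=np.array([.582,.1395])
def S(sx,sy,z): return [RING[0]+sx*np.cos(TH)-sy*np.sin(TH), RING[1]+sx*np.sin(TH)+sy*np.cos(TH), z]
E
python3 - <<'E'
from meas import *
open_gripper(); bot.wait(.2)
bot.movel([.5821,.138,.30],velocity=.15)
o=[180,0,93.75]
bot.move_to(S(-.105,-.53,.20),o); bot.movel(S(-.105,-.53,.065),velocity=.12)
f0=np.array(read_wrist_force())
bot.movel(S(-.105,-.42,.065),velocity=.08); print((np.array(read_wrist_force())-f0).round(1))
bot.movel(S(-.105,-.343,.065),velocity=.08); print((np.array(read_wrist_force())-f0).round(1))
bot.movel(S(-.105,-.40,.065),velocity=.15); bot.movel(S(-.105,-.42,.22),velocity=.2)
bot.move_to(S(-.21,-.253,.22),[180,0,3.75]); print(read_t(),read_joint_pos())
im,d=vision.snapshot("top"); save("c1.png",im); W=world("top",d)
rect(box(W,300,500,150,300,.098,.113),"carton")
E
```

```text
[-0.3 -1.8  2.4]
[-0.3 -0.3  0.8]
27.0583 [-2.59999452e+01 -1.31916936e+01  9.68139964e+01 -3.46318479e-03
  9.64227028e+01  6.02305131e+01]
carton 2654 c [ 481.8 -125.3] size [122.6 152.5] ang 4.3 z [0.102 0.106 0.111]
```

View pics/c1.png

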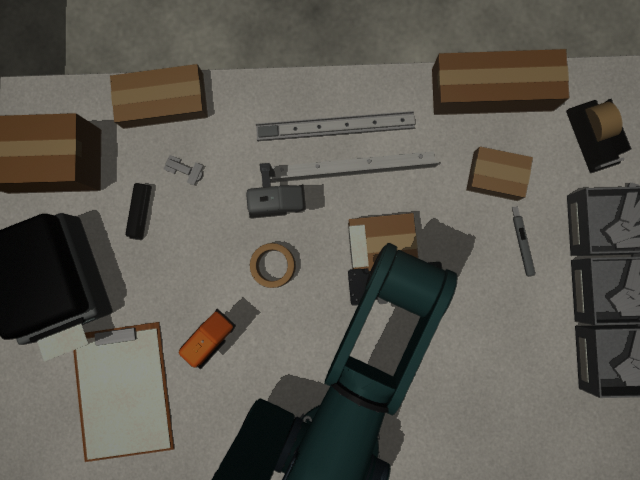

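The carton is at px (383,240), aligned with the station and with its label left at (358,246). Its label is about 104 mm from the window. The scanner sits in the ring at (275,200), pointing along the backstop. Next I'll push the carton against the backstop.

```bash
python3 - <<'E'
from meas import *
o=[180,0,3.75]
bot.movel(S(-.222,-.258,.20),o); bot.movel(S(-.222,-.258,.065),velocity=.12)
f0=np.array(read_wrist_force())
bot.movel(S(-.10,-.2545,.065),velocity=.07); print((np.array(read_wrist_force())-f0).round(1))
x=-.10
while x<-.058:
    x+=.002; bot.movel(S(x,-.2545,.065),velocity=.03); f=np.array(read_wrist_force())-f0
    if np.hypot(*f[:2])>14: break
bot.wait(.2); print(x,f.round(1),(np.array(read_wrist_force())-f0).round(1))
bot.movel(S(-.16,-.2545,.065),velocity=.12); bot.movel(S(-.17,-.2545,.25),velocity=.2)
bot.move_to([.25,-.25,.30],o); print(read_t())
im,d=vision.snapshot("top"); save("c2.png",im); W=world("top",d)
rect(box(W,300,500,150,300,.098,.113),"carton")
c=box(W,300,500,150,300,.098,.113)
q=c[:,:2].min(0),c[:,:2].max(0); r=cv2.minAreaRect((c[:,:2]).astype(np.float32))[0]-RING
print("station",r[0]*np.cos(TH)+r[1]*np.sin(TH),-r[0]*np.sin(TH)+r[1]*np.cos(TH))
h=box(W,240,310,180,225,.122,.2); rect(h,"scanner"); h=box(W,240,310,180,225,.16,.2); rect(h,"top face")
im2,_=vision.snapshot("side"); save("s2.png",np.hstack([cv2.resize(im2[195:315,230:400],(425,300),interpolation=2),cv2.resize(im[140:290,235:422],(374,300),interpolation=2)]))
E
```

```text
[-5.2  0.2  4.5]
-0.06799999999999998 [-18.2  -0.2  10.9] [-16.8  -1.   11.5]
37.6667
carton 3595 c [ 599.1 -114.8] size [131.4 151.6] ang 3.5 z [0.102 0.106 0.11 ]
station 0.0004621518104309455 -0.25484347664698787
scanner 1578 c [579.1 118.2] size [ 62.9 131.5] ang 4.8 z [0.127 0.166 0.173]
top face 1052 c [581.1 129.1] size [ 56.7 103.5] ang 3.9 z [0.162 0.169 0.173]
```

View pics/s2.png

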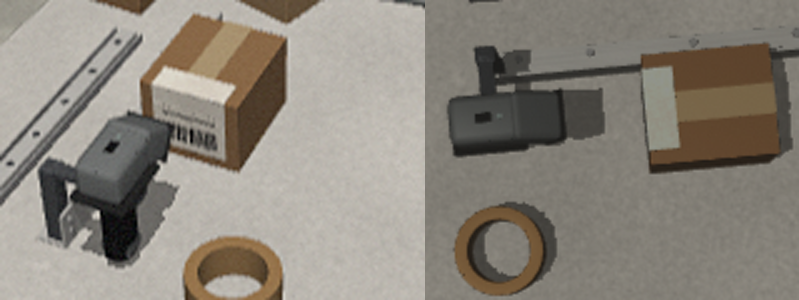

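The carton is flat on the backstop at station (0.000, -0.255) with its label facing the nose about 10 cm away. The scanner is seated and level, in line with the backstop to within about 1°, and nothing else has moved.

```bash
python3 -c "
from cell import *
print(workorder.job_done(), read_t())"
```

```text
the job is handed in; nothing more can be done
the job is handed in; nothing more can be done
```

The job is handed in: the scanner is seated in its ring looking along the backstop, the carton is flat against the backstop with its label about 10 cm from the window, and the robot is clear; the clock read about 38 s just before hand-in.

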